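# Lock the sink caddy's swing arm with its thumbscrew

## Task

Swing the soap-tray arm in over the yellow index plate, line up the hole in the arm with the hole in the plate below by feel (the arm covers it), and push the brass-headed thumbscrew straight down through both until its head is fully home on the arm. Be gentle: never force the screw against the caddy (not above about 40 N), leave the mug, soap bottle and jar where they are, and let go of everything at the end.

Things in the scene. Friction and masses are not known exactly. Their poses are not given: they have to be found in the camera images.
- base: Fixed dark steel foot of the sink caddy, 200 x 110 x 8 mm, with the upright pivot of the arm (20 mm round, 30 mm cap, top at z = 76 mm). Origin: on the pivot axis, at the worktop; z up; x is the arm's heading at joint 0. The foot carries the yellow index plate.
- index_mid (a point): Fixed point of the base, 100 mm along its x, on top (z = 45 mm) of the yellow index plate: flat, rigid, 50 mm radially x 100 mm across. The plate is clamped at an angle that differs each time and is not measured. Its one vertical hole (12 mm, 1 mm chamfer) is 100 mm from the pivot axis, within 0.15 rad of arc either side of this point; the plate reaches 0.45 rad beyond its hole.
- swing_arm (a joint): Angle (rad) of the steel swing arm about the pivot, 0 along the base's x, growing anticlockwise from above; range -0.4 to 0.9, starts at 0.4 to 0.75. Hinge friction 0.25 N m: it stays where left. Along it from the pivot: aluminium boss with the hole at 100 mm, black grip post at 150 mm, white tray (70 x 90 mm, rim at z = 72 mm) centred at 212 mm. Bar 26 mm wide, top at z = 57 mm.
- boss_hole (a point): Centre of the arm's vertical through hole (12 mm) at the top of its boss (36 x 36 x 22 mm, top at z = 69 mm, underside 2 mm above the plate). Axes as the arm: x outwards, z up. A screw put in over the bare plate stands with its tip on the plate, head 24 mm above the boss; carried along with the arm, it drops 16 mm by its own weight when the holes agree.
- grip_post (a point): Centre of the top of the black grip post on the arm: 16 mm round, 50 mm tall, top at z = 106 mm, upright. Grip it from above to swing the arm.
- screw: Knurled thumbscrew, about 60 g: steel shank 10 mm thick and 48 mm long with a 4 mm tapered tip (6 mm across at the end), brass head 24 mm round and 16 mm tall. Origin: at the tip, z along the shank to the head (head from 48 to 64 mm). It starts upright in the wooden stand, tip 6 mm above the worktop.
- stand: Fixed pale wooden block 60 x 60 x 30 mm with one vertical hole (13.5 mm wide, 24 mm deep) in its middle, in which the screw stands. Origin: centre of its underside.
- nut (a joint): Depth (m) to which the screw's tip has pushed the push-in nut hidden under the plate's hole: 0 at the start, 0.008 with the head right down on the boss. The screw is pushed straight in, not turned: the nut meets the tip 16 mm below the plate's top (head 8 mm above the boss), yields at about 6 N and stays where it is pushed.
- mug: Blue mug, 76 mm wide, 90 mm tall. Bystander. Origin: centre of its underside.
- soap: Green soap bottle, 64 mm wide, 160 mm tall. Bystander. Origin: centre of its underside.
- jar: Amber jar with red lid, 66 mm wide, 80 mm tall. Bystander. Origin: centre of its underside.
Not all that is in view belongs to the job. There is more than one size of the screw; the job needs the smaller.

How it is judged:
By the outcome, as a careful person would: the job done as asked, in the order asked, and still so for the second after the job is handed in, with the robot touching nothing.
It also fails if it takes over 72 s, if anything falls off the work surface, if the arm or the gripper's body presses on something with over 40 N, if the wrist force passes 120 N, or if a joint passes its speed limit or range.

## Robot

A 7-joint arm with a two-finger parallel gripper is mounted at the origin on the work surface. World frame = base frame: x ahead of the robot, y to its left, z up, the work surface at z = 0. Lengths are in m, angles in rad, forces in N, time in s.
With the tool pointing down it reaches from about 0.425 to 0.8 m from the base axis. Payload 8.3 kg.
Tool frame: the origin (TCP) lies on the centre line of the jaws, within the pads' length; the fingertips stand manip.tcp_to_tips ahead of it and the grasp point (between the pads) lies 8 mm behind it (manip.tcp_to_tips is the distance from the TCP to the fingertips, in m); y points along the fingers, x is the direction in which the jaws open and shut, and the axes are right-handed (so a half turn about y gives the same grasp; the last joint's range is limited). The gripper opens to 85 mm and grips with 20 to 120 N. Pads are 22 mm wide; open, the fingers measure 114 mm over their backs; the gripper's body (76 mm by 85 mm) begins 54 mm behind the grasp point. The pads swing forward as they close: fully open they stand 13 mm farther back than shut.
Start: joints at [-1.207, 0.383, 0.016, 1.37, -0.006, 1.388, -0.046], TCP at [0.259, 0.569, 0.242] pointing down, gripper open.
Joint ranges: [-2.95, 2.95], [-0.25, 2.06], [-1.52, 1.56], [0.18, 2.33], [-1.44, 4.58], [0.02, 2.06], [-3.01, 3.01]. Speed limits (rad/s): [2.39, 2.39, 3.01, 3.01, 3.14, 3.14, 3.14].

## Interface

Orientations are given as a unit quaternion [w, x, y, z].
In Python, from plant import manip, cams gives the robot as it stands.
- The arm moves only by the tool jog_arm, never from a script. Its argument "steps" is a list of rows, each an object with "dp": the shift along the tool's x, y, z in units of 0.3 m (1.0 is 0.3 m), a list of three; "twist": the turn about the tool's y in units of pi rad (1.0 is pi rad). In form: [{"dp": [x, y, z], "twist": twist}, ...]. A call has 1 to 10 rows; each row shifts and turns the commanded pose from where the row before left it, along the tool's axes as they then stand; what a row does not reach is not made up. A row lasts 1/8 s, in which the tool goes at most 62.5 mm and 10.7 degrees, less where a joint would pass 70% of its speed; a pose out of reach is approached as far as the arm can. A call with a number of a shift or a turn outside -1 to 1 is refused whole. A call with a gripper value outside its range is refused whole. "jaw" is the gripper's target within -1 to 1 (fully open at 1, half-way at 0, shut at -1), set as the call begins (left out, the last holds). The fingers move at their own pace and stop on an object; "newtons" is the grip in N (left out, the last holds). Time passes only in rows, so rows that do not move let the fingers close. It gives the time, the measured TCP pose, the force and the opening at its end, in the units of the state.
- manip.observe(): the state, without advancing time (a new reading comes with each control period).
- cams.get_image(name): name is "side" or "top"; returns the picture (480x640x3 uint8, red, green, blue); there is no depth.
- cams.get_calibration(name): a dict with "camera_matrix" (3x3 intrinsics, pixels), "xyz" and "orientation" of the camera in the world. Camera axes: x right, y down, z forward; pixel columns grow to the right and rows downward; lengths in m; the calibration is good to about 2 mm. A picture is of the moment at which its call begins. get_calibration takes no time and is no camera call.
- manip.close_job(): hands the job in, once; it reports no verdict.
The state is a dict: "time_s": time; "joints": joint angles; "qvel": joint speeds; "joint_efforts": joint torques, N m; "position": TCP position; "eef_rot": TCP orientation; "ft_force": force on the tool from outside, world axes, zero at the start; "ft_torque": the same for the moment, N m; "width": finger opening in m.
Only numpy, scipy, OpenCV 4.12 (cv2) and the standard library are available. Lean on these libraries where they do the work, as an engineer would, in place of code of your own. Each camera call takes 0.05 s, during which the arm holds its last target. There are 200 camera calls.

## Working session

There is one attempt and no reset: what is moved stays moved. The work goes in short steps, Python scripts to look and compute and a tool call to move; the robot and the scene stay as the last step left them, time stands still between calls to the robot, and variables do not carry over. Pictures are saved under pics/ and viewed, about 8 in all and at most 12, crops included, and the job is handed in when it is done.

Besides the shell and the picture viewer there is one more tool, called after "Emit:" as name([rows], argument=value, ...), one row to a line, values as JSON. jog_arm: Moves the arm, as the interface text tells. Shifts and turns lie within -1 to 1; 1 stands for 0.3 m of shift or pi rad of turn. Its arguments: {"type":"object","properties":{"steps":{"type":"array"},"jaw":{"type":"number"},"newtons":{"type":"number"}},"required":["steps"]}

```bash
ls; mkdir -p pics
python3 - <<'E'
from plant import manip,cams
import cv2
for n in("top","side"):
    cv2.imwrite(f"pics/{n}0.png",cams.get_image(n)[:,:,::-1]); print(n,cams.get_calibration(n))
print(manip.observe(), manip.tcp_to_tips)
E
```

```text
pics
top {'camera_matrix': array([[559.18287747,   0.        , 323.80479716],
       [  0.        , 559.18287747, 238.49042404],
       [  0.        ,   0.        ,   1.        ]]), 'xyz': array([0.39193722, 0.0451173 , 1.28223612]), 'orientation': array([ 0.06421982, -0.6977786 ,  0.71090426, -0.05996647])}
side {'camera_matrix': array([[609.9338769 ,   0.        , 315.37657021],
       [  0.        , 609.9338769 , 243.70517816],
       [  0.        ,   0.        ,   1.        ]]), 'xyz': array([ 0.00428536, -0.67819687,  0.80238867]), 'orientation': array([-0.42489292,  0.8348809 , -0.31439137,  0.15361624])}
{'time_s': 0.1, 'joints': array([-1.20689684,  0.38417424,  0.01637593,  1.37104048, -0.00627875,
        1.38821877, -0.04650627]), 'qvel': array([ 0.00223871, -0.00214107,  0.00115451, -0.00388898, -0.00102669,
        0.0010729 , -0.00104176]), 'joint_efforts': array([ 4.78009242e-03, -6.29133940e+01,  8.48156288e-01, -3.72760105e+01,
        1.66007434e-02,  1.04776295e-02,  9.05525417e-05]), 'position': array([0.25851614, 0.56854879, 0.24137019]), 'eef_rot': array([-0.59418135,  0.59489541,  0.38226117, -0.38330715]), 'ft_force': array([-1.08129999, -0.55992737,  0.02523949]), 'ft_torque': array([-0.00746489,  0.04123088, -0.01799677]), 'width': 0.08534520715742876} 0.011
```

View pics/top0.png

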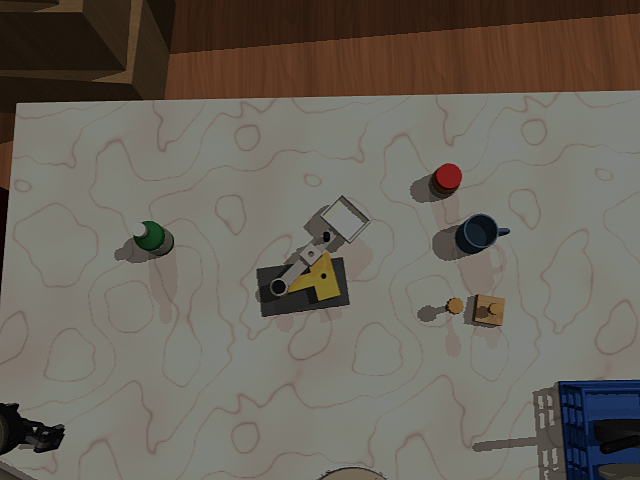

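View pics/side0.png

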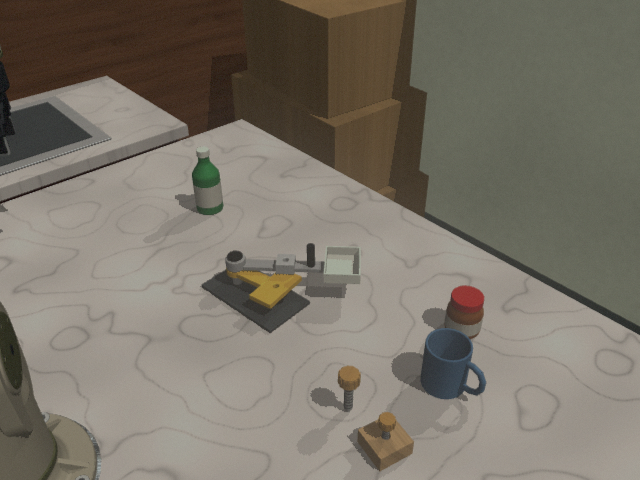

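Top view: pivot (279,287), boss (311,254), black post (326,237), tray (345,218), and an exposed plate hole at (323,276). There are two screws: one free-standing at top (455,305) / side (348,390), and one in the stand at top (490,310) / side (386,425). The one in the stand fits the description. I'll confirm with an enlarged crop.

```bash
python3 - <<'E'
import cv2,numpy as np
t=cv2.imread("pics/top0.png");s=cv2.imread("pics/side0.png")
f=lambda im,x,y,w,h,k:cv2.resize(im[y:y+h,x:x+w],None,fx=k,fy=k,interpolation=cv2.INTER_CUBIC)
a=f(t,420,285,100,50,4);b=f(s,320,360,100,110,4)[:400]
c=np.zeros((600,800,3),np.uint8);c[:200,:400]=a;c[200:600,:400]=b[:400]
c[:300,400:]=f(t,260,190,133,100,3)[:300,:][:, :400] if 0 else cv2.resize(t[200:320,255:380],(400,300),interpolation=cv2.INTER_CUBIC)
c[300:,400:]=cv2.resize(s[235:335,200:370],(400,300),interpolation=cv2.INTER_CUBIC)
cv2.imwrite("pics/crop1.png",c)
E
cat > h.py <<'E'
import numpy as np,cv2
from scipy.spatial.transform import Rotation as R
from plant import manip,cams
def cal(n):
    c=cams.get_calibration(n);return c["camera_matrix"],c["xyz"],R.from_quat(np.roll(c["orientation"],-1)).as_matrix()
def ray(n,p):
    K,o,M=cal(n);d=M@np.linalg.inv(K)@[p[0],p[1],1.];return o,d/np.linalg.norm(d)
def on(n,p,z):
    o,d=ray(n,p);return o+d*(z-o[2])/d[2]
def tri(pt,ps):
    (a,u),(b,v)=ray("top",pt),ray("side",ps)
    s=np.linalg.lstsq(np.c_[u,-v],b-a,rcond=None)[0]
    p,q=a+u*s[0],b+v*s[1];return (p+q)/2,np.linalg.norm(p-q)
def proj(n,P):
    K,o,M=cal(n);q=K@M.T@(np.array(P)-o);return q[:2]/q[2]
E
```

```text
(no output)
```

View pics/crop1.png

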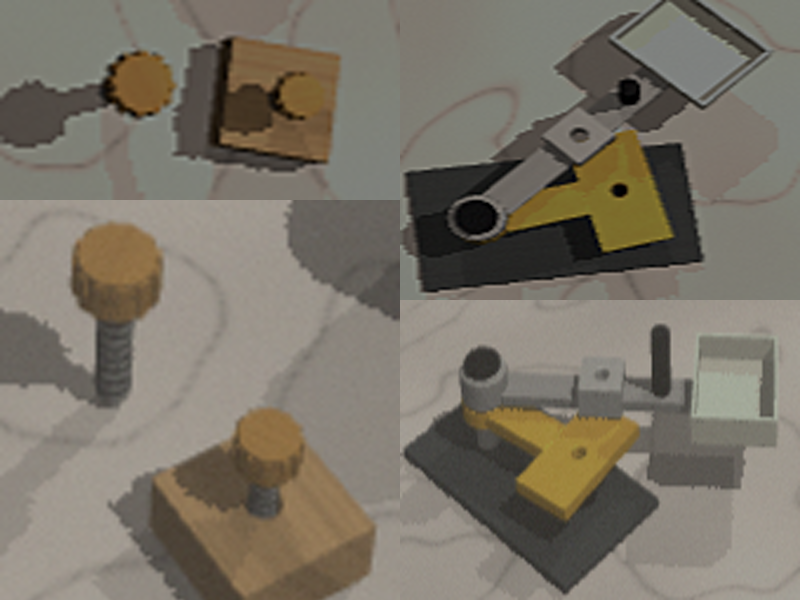

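Run:
```python
from h import *
P={}
for k,a,b in [("pivot",(279,286.6),(235.5,255.4)),("boss",(310.7,253.4),(285.6,259.5)),("plate",(323.5,275.8),(276,286.2)),("post",(326.4,236.2),(310.7,244.5)),("screw",(495.4,308.5),(387,418))]:
    P[k],e=tri(a,b);print(k,P[k].round(4),round(e,4))
for k,z,a,b in [("screw",.07,(495.4,308.5),(387,418)),("pivot",.076,(279,286.6),(235.5,255.4)),("plate",.045,(323.5,275.8),(276,286.2)),("boss",.069,(310.7,253.4),(285.6,259.5)),("post",.106,(326.4,236.2),(310.7,244.5))]:
    print(k,on("top",a,z).round(4),on("side",b,z).round(4))
for k in("boss","plate","post"):
    d=P[k]-P["pivot"];print(k,np.hypot(*d[:2]),np.arctan2(d[1],d[0]))
# colour-mask of brass in both views
for n,(x0,y0,x1,y1) in {"top":(485,295,510,325),"side":(375,408,400,435)}.items():
    im=cv2.imread(f"pics/{n}0.png");hs=cv2.cvtColor(im,cv2.COLOR_BGR2HSV)[y0:y1,x0:x1]
    m=cv2.inRange(hs,(10,140,90),(25,255,255));ys,xs=np.nonzero(m);print(n,xs.min()+x0,xs.max()+x0,ys.min()+y0,ys.max()+y0,xs.mean()+x0,ys.mean()+y0,len(xs))
o=manip.observe();print(R.from_quat(np.roll(o["eef_rot"],-1)).as_matrix().round(3))
```

```text
pivot [0.5032 0.1487 0.077 ] 0.0014
boss [0.5747 0.0798 0.0699] 0.0002
plate [0.5278 0.0527 0.0449] 0.0003
post [0.6068 0.0436 0.1101] 0.0039
screw [ 0.4474 -0.3148  0.0723] 0.0
screw [ 0.4475 -0.3155  0.07  ] [ 0.4487 -0.3136  0.07  ]
pivot [0.5027 0.1491 0.076 ] [0.5046 0.1495 0.076 ]
plate [0.5277 0.0528 0.045 ] [0.5279 0.0526 0.045 ]
boss [0.5749 0.0798 0.069 ] [0.5753 0.0808 0.069 ]
post [0.6059 0.0447 0.106 ] [0.6122 0.0471 0.106 ]
boss 0.09921661239448097 -0.7663343318901544
plate 0.09904391750872425 -1.3197673637142393
post 0.14746855762468644 -0.7925202828835747
top 490 504 299 324 495.2886597938144 308.6185567010309 97
side 386 390 419 422 388.0 420.5 2
[[ 0.414 -0.001 -0.91 ]
 [ 0.91  -0.002  0.414]
 [-0.002 -1.    -0.   ]]
```

```bash
cat >> h.py <<'E'
def go(p,head=None,o=None):
    "print total dp units (current tool axes) to p, then twist units for jaw heading (rad, mod pi)"
    o=o or manip.observe();M=R.from_quat(np.roll(o["eef_rot"],-1)).as_matrix()
    d=M.T@(np.array(p)-o["position"])/.3
    t=0
    if head is not None:
        h=np.arctan2(M[1,0],M[0,0]);t=-(((head-h)+np.pi/2)%np.pi-np.pi/2)/np.pi
    print("t",round(o["time_s"],2),"pos",o["position"].round(4),"jaw",np.arctan2(M[1,0],M[0,0]).round(3),"tilt",M[:2,1].round(4),"F",o["ft_force"].round(1),"w",round(o["width"],4),"j7",o["joints"][6].round(2));print("dp",d.round(4),"twist",round(t,4))
E
python3 -c "
from h import *
go([.6104,.044,.20],-.775+np.pi/2)"
```

```text
t 0.1 pos [0.2585 0.5685 0.2414] jaw 1.144 tilt [-0.0007 -0.0016] F [-1.1 -0.6  0. ] w 0.0853 j7 -0.05
dp [-1.106   0.14   -1.7915] twist 0.1109
```

Emit:
jog_arm([
  {"dp":[-0.092,0.012,-0.149],"twist":0},
  {"dp":[-0.092,0.012,-0.149],"twist":0},
  {"dp":[-0.092,0.012,-0.149],"twist":0},
  {"dp":[-0.092,0.012,-0.149],"twist":0},
  {"dp":[-0.092,0.012,-0.149],"twist":0},
  {"dp":[-0.092,0.012,-0.149],"twist":0},
  {"dp":[-0.092,0.012,-0.149],"twist":0},
  {"dp":[-0.092,0.012,-0.149],"twist":0},
  {"dp":[-0.092,0.012,-0.149],"twist":0},
  {"dp":[-0.092,0.012,-0.149],"twist":0},
], jaw=1)

```text
time_s: 1.35
position: [0.5519, 0.1312, 0.2059]
eef_rot: [0.595, -0.594, -0.383, 0.383]
ft_force: [1.2, 0.7, -0.5]
width: 0.0854
```

Emit:
jog_arm([
  {"dp":[-0.092,0.012,-0.149],"twist":0},
  {"dp":[-0.092,0.012,-0.149],"twist":0},
  {"dp":[0,0,0],"twist":0.037},
  {"dp":[0,0,0],"twist":0.037},
  {"dp":[0,0,0],"twist":0.037},
  {"dp":[0,0,0],"twist":0},
])

```text
time_s: 2.1
position: [0.6096, 0.0454, 0.1985]
eef_rot: [0.652, -0.652, -0.274, 0.274]
ft_force: [0.3, 0.5, -0.0]
width: 0.0854
```

```bash
python3 -c "
from h import *
go([.6104,.044,.085],-.775+np.pi/2)"
```

```text
t 2.1 pos [0.6096 0.0454 0.1985] jaw 0.796 tilt [-0.0011 -0.0004] F [ 0.3  0.5 -0. ] w 0.0854 j7 0.8
dp [-0.0012  0.3785 -0.0054] twist 0.0001
```

Emit:
jog_arm([
  {"dp":[0,0.075,-0.001],"twist":0},
  {"dp":[0,0.075,-0.001],"twist":0},
  {"dp":[0,0.075,-0.001],"twist":0},
  {"dp":[0,0.075,-0.001],"twist":0},
  {"dp":[0,0.075,-0.001],"twist":0},
  {"dp":[0,0,0],"twist":0},
])

```text
time_s: 2.85
position: [0.6094, 0.0444, 0.0846]
eef_rot: [0.652, -0.651, -0.273, 0.276]
ft_force: [0.1, -0.3, -0.2]
width: 0.0855
```

Emit:
jog_arm([
  {"dp":[0,0,0],"twist":0},
  {"dp":[0,0,0],"twist":0},
  {"dp":[0,0,0],"twist":0},
  {"dp":[0,0,0],"twist":0},
  {"dp":[0,0,0],"twist":0},
  {"dp":[0,0,0],"twist":0},
  {"dp":[0,0,0],"twist":0},
  {"dp":[0,0,0],"twist":0},
], jaw=-1, newtons=25)

```text
time_s: 3.85
position: [0.6112, 0.0445, 0.0871]
eef_rot: [-0.652, 0.652, 0.274, -0.274]
ft_force: [-0.7, 0.2, 5.3]
width: 0.0152
```

Run:
```python
from h import *
o=manip.observe();go([.6104,.044,.085],-.775+np.pi/2,o)
c=np.array([.5033,.149]);v=o["position"][:2]-c
print(np.hypot(*v),np.arctan2(v[1],v[0]))
h=np.arctan2(v[1],v[0]);r=.15
# rows: swing by -0.06 each, chord in current tool axes (tool x ~ +tangent, tool z radial?)
M=R.from_quat(np.roll(o["eef_rot"],-1)).as_matrix();print(M.round(3))
```

```text
t 3.85 pos [0.6112 0.0445 0.0871] jaw 0.795 tilt [0.0007 0.0003] F [-0.7  0.2  5.3] w 0.0152 j7 0.83
dp [-0.003   0.0071  0.0009] twist -0.0001
0.15026442150986835 -0.7694186952760963
[[ 0.7    0.001 -0.714]
 [ 0.714  0.     0.7  ]
 [ 0.001 -1.    -0.   ]]
```

Emit:
jog_arm([
  {"dp":[-0.0275,0,0.0008],"twist":0.0175},
  {"dp":[-0.0275,0,0.0008],"twist":0.0175},
  {"dp":[-0.0275,0,0.0008],"twist":0.0175},
  {"dp":[-0.0275,0,0.0008],"twist":0.0175},
  {"dp":[-0.0275,0,0.0008],"twist":0.0175},
  {"dp":[-0.0275,0,0.0008],"twist":0.0175},
  {"dp":[-0.0275,0,0.0008],"twist":0.0175},
  {"dp":[-0.0275,0,0.0008],"twist":0.0175},
  {"dp":[-0.0275,0,0.0008],"twist":0.0175},
  {"dp":[-0.0275,0,0.0008],"twist":0.0175},
])

```text
time_s: 5.1
position: [0.5407, 0.0045, 0.0871]
eef_rot: [0.702, -0.702, -0.087, 0.086]
ft_force: [0.4, 2.5, 4.3]
width: 0.0153
```

Emit:
jog_arm([
  {"dp":[0,0,0],"twist":0},
  {"dp":[0,0,0],"twist":0},
])

```text
time_s: 5.35
position: [0.5402, 0.0043, 0.0871]
eef_rot: [0.702, -0.702, -0.087, 0.087]
ft_force: [-2.1, 1.5, 7.0]
width: 0.0154
```

Run:
```python
from h import *
o=manip.observe()
c=np.array([.5033,.149]);v=o["position"][:2]-c
print(np.hypot(*v),np.arctan2(v[1],v[0]))
t=c+.15*np.array([np.cos(-1.32),np.sin(-1.32)])
go([*t,.087],-1.32+np.pi/2,o)
t=cams.get_image("top")[:,:,::-1];s=cams.get_image("side")[:,:,::-1]
cv2.imwrite("pics/t1.png",t);cv2.imwrite("pics/s1.png",s)
c=np.vstack([cv2.resize(t[200:320,240:400],(400,300),interpolation=2),cv2.resize(s[215:335,200:360],(400,300),interpolation=2)]);cv2.imwrite("pics/crop2.png",c)
```

```text
0.14930427882118552 -1.3209313878633244
t 5.35 pos [0.5402 0.0043 0.0871] jaw 0.246 tilt [0.0003 0.0007] F [-2.1  1.5  7. ] w 0.0154 j7 0.37
dp [ 0.0005  0.0003 -0.0023] twist -0.0015
```

View pics/crop2.png

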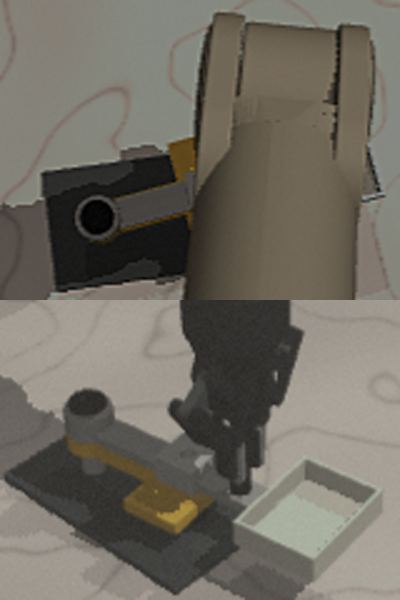

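Arm is swung in; side view shows the boss over the plate, with the post held. Now release, rise and go towards the screw.

Emit:
jog_arm([
  {"dp":[0,0,0],"twist":0},
  {"dp":[0,0,0],"twist":0},
  {"dp":[0,0,0],"twist":0},
  {"dp":[0,0,0],"twist":0},
  {"dp":[0,-0.09,0],"twist":0},
  {"dp":[0,-0.1,0],"twist":0},
  {"dp":[0,-0.1,0],"twist":0},
  {"dp":[0,-0.1,0],"twist":0},
], jaw=1)

```text
time_s: 6.45
position: [0.54, 0.0039, 0.2045]
eef_rot: [-0.702, 0.702, 0.086, -0.087]
ft_force: [0.3, 0.5, -0.5]
width: 0.0853
```

```bash
python3 -c "
from h import *
go([.4478,-.3148,.19])"
```

```text
t 6.45 pos [0.54   0.0039 0.2045] jaw 0.245 tilt [-0.0001 -0.0001] F [ 0.3  0.5 -0.5] w 0.0853 j7 0.3
dp [-0.5563  0.0485 -0.9557] twist 0
```

Emit:
jog_arm([
  {"dp":[-0.0695,0.006,-0.1195],"twist":0},
  {"dp":[-0.0695,0.006,-0.1195],"twist":0},
  {"dp":[-0.0695,0.006,-0.1195],"twist":0},
  {"dp":[-0.0695,0.006,-0.1195],"twist":0},
  {"dp":[-0.0695,0.006,-0.1195],"twist":0},
  {"dp":[-0.0695,0.006,-0.1195],"twist":0},
  {"dp":[-0.0695,0.006,-0.1195],"twist":0},
  {"dp":[-0.0695,0.006,-0.1195],"twist":0},
  {"dp":[0,0,0],"twist":0},
  {"dp":[0,0,0],"twist":0},
])

```text
time_s: 7.7
position: [0.4482, -0.3144, 0.189]
eef_rot: [0.702, -0.702, -0.086, 0.087]
ft_force: [0.5, 1.1, -0.9]
width: 0.0851
```

Run:
```python
from h import *
go([.4478,-.3148,.056])
t=cams.get_image("top")[:,:,::-1];s=cams.get_image("side")[:,:,::-1]
cv2.imwrite("pics/t2.png",t);cv2.imwrite("pics/s2.png",s)
c=np.vstack([cv2.resize(t[230:310,260:367],(400,300),interpolation=2),cv2.resize(s[235:315,200:307],(400,300),interpolation=2)])
d=cv2.resize(s[330:480,300:400],(400,600),interpolation=2)
cv2.imwrite("pics/crop3.png",np.hstack([c,d]))
```

```text
t 7.7 pos [ 0.4482 -0.3144  0.189 ] jaw 0.245 tilt [-0.0003  0.0004] F [ 0.5  1.1 -0.9] w 0.0851 j7 0.99
dp [-0.0015  0.4433 -0.0013] twist 0
```

View pics/crop3.png

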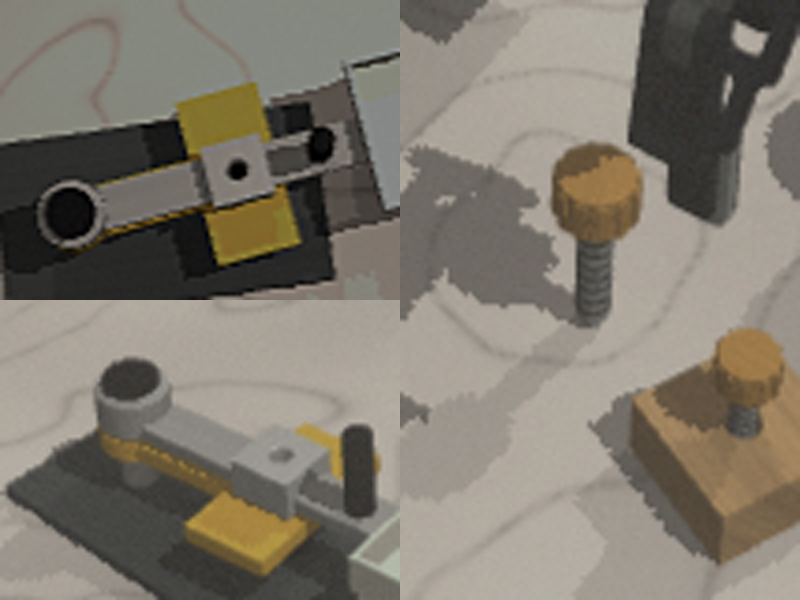

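Right crop: gripper hovers above the smaller screw in the stand, big one beside it (clear). Left: boss hole at top ≈(323.3,275.3), side ≈(275.4,276.3), dark through it – apparently near aligned.

Emit:
jog_arm([
  {"dp":[-0.001,0.074,0],"twist":0},
  {"dp":[0,0.074,0],"twist":0},
  {"dp":[0,0.074,0],"twist":0},
  {"dp":[0,0.074,0],"twist":0},
  {"dp":[0,0.074,0],"twist":0},
  {"dp":[0,0.074,0],"twist":0},
  {"dp":[0,0,0],"twist":0},
])

```text
time_s: 8.68
position: [0.4475, -0.313, 0.0546]
eef_rot: [0.702, -0.701, -0.086, 0.088]
ft_force: [-0.6, 0.1, -0.5]
width: 0.0857
```

Emit:
jog_arm([
  {"dp":[0,0,0],"twist":0},
  {"dp":[0,0,0],"twist":0},
  {"dp":[0,0,0],"twist":0},
  {"dp":[0,0,0],"twist":0},
  {"dp":[0,0,0],"twist":0},
  {"dp":[0,0,0],"twist":0},
  {"dp":[0,0,0],"twist":0},
  {"dp":[0,0,0],"twist":0},
], jaw=-1, newtons=25)

```text
time_s: 9.68
position: [0.4482, -0.3152, 0.0565]
eef_rot: [-0.702, 0.702, 0.087, -0.086]
ft_force: [0.3, -0.3, 5.9]
width: 0.0228
```

```bash
python3 -c "
from h import *
b,e=tri((322.9,274.9),(275,275.9));print(b,e,on('top',(322.9,274.9),.069))
b=np.array([.5033,.149])+.1*np.array([np.cos(-1.32),np.sin(-1.32)]);print(b)
go([.4478,-.3148,.19])"
```

```text
[0.52734196 0.053669   0.07002565] 0.0009027934711392028 [0.52706758 0.05390977 0.069     ]
[0.52811755 0.05212849]
t 9.68 pos [ 0.4482 -0.3152  0.0565] jaw 0.246 tilt [ 0.0009 -0.0005] F [ 0.3 -0.3  5.9] w 0.0228 j7 1.09
dp [-0.0006 -0.445   0.0013] twist 0
```

Emit:
jog_arm([
  {"dp":[0,-0.05,0],"twist":0},
  {"dp":[0,-0.08,0],"twist":0},
  {"dp":[0,-0.12,0],"twist":0},
  {"dp":[0,-0.12,0],"twist":0},
  {"dp":[0,-0.1,0],"twist":0},
  {"dp":[0,0,0],"twist":0},
  {"dp":[0,0,0],"twist":0},
])

```text
time_s: 10.55
position: [0.4474, -0.3145, 0.1966]
eef_rot: [0.702, -0.702, -0.086, 0.087]
ft_force: [-0.3, -0.2, -1.4]
width: 0.0231
```

Run:
```python
from h import *
go([.5275,.053,.19])
o=manip.observe()["position"]
t=cams.get_image("top")[:,:,::-1];s=cams.get_image("side")[:,:,::-1]
cv2.imwrite("pics/t3.png",t);cv2.imwrite("pics/s3.png",s)
p=proj("side",o-[0,0,.0505]);q=proj("side",o);print(p,q)
x,y=map(int,q);x0=max(x-50,0);y0=y-60;im=s[y0:y0+130,x0:x0+100];print(x0,y0)
cv2.imwrite("pics/crop4.png",cv2.resize(im,None,fx=4,fy=4,interpolation=2))
```

```text
t 10.55 pos [ 0.4474 -0.3145  0.1966] jaw 0.246 tilt [-0.0006  0.0005] F [-0.3 -0.2 -1.4] w 0.0231 j7 0.99
dp [0.5567 0.0225 1.1235] twist 0
[390.0565297  383.84056805] [392.39635165 358.46501943]
342 298
```

View pics/crop4.png

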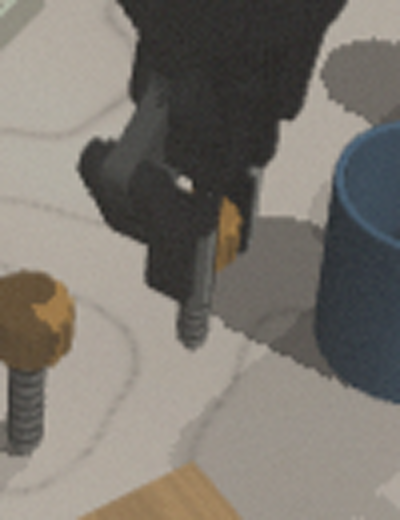

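Screw hangs straight, tip at side px (390,384), matching the projected tool axis to <1 px.

Emit:
jog_arm([
  {"dp":[0.0557,0,0.1123],"twist":0},
  {"dp":[0.0557,0,0.1123],"twist":0},
  {"dp":[0.0557,0,0.1123],"twist":0},
  {"dp":[0.0557,0,0.1123],"twist":0},
  {"dp":[0.0557,0,0.1123],"twist":0},
  {"dp":[0.0557,0,0.1123],"twist":0},
  {"dp":[0.0557,0,0.1123],"twist":0},
  {"dp":[0.0557,0,0.1123],"twist":0},
  {"dp":[0.0557,0,0.1123],"twist":0},
  {"dp":[0.0557,0,0.1123],"twist":0},
])

```text
time_s: 11.9
position: [0.5275, 0.0537, 0.196]
eef_rot: [-0.702, 0.702, 0.086, -0.087]
ft_force: [-0.5, 0.3, -0.6]
width: 0.0228
```

Emit:
jog_arm([
  {"dp":[0,0.06,0],"twist":0},
  {"dp":[0,0.06,0],"twist":0},
  {"dp":[0,0.06,0],"twist":0},
  {"dp":[0,0,0],"twist":0},
  {"dp":[0,0,0],"twist":0},
])

```text
time_s: 12.52
position: [0.528, 0.0524, 0.1432]
eef_rot: [-0.702, 0.702, 0.086, -0.087]
ft_force: [0.0, 0.1, -0.0]
width: 0.0232
```

Run:
```python
from h import *
go([.5276,.053,.1245])
o=manip.observe()["position"]
t=cams.get_image("top")[:,:,::-1];s=cams.get_image("side")[:,:,::-1]
cv2.imwrite("pics/t4.png",t);cv2.imwrite("pics/s4.png",s)
p=proj("side",o-[0,0,.0505]);print(p,proj("side",[.5276,.053,.069]))
x,y=map(int,p);x0=max(x-50,0);y0=y-60;print(x0,y0)
cv2.imwrite("pics/crop5.png",cv2.resize(s[y0:y0+100,x0:x0+100],None,fx=6,fy=6,interpolation=2))
```

```text
t 12.53 pos [0.528  0.0524 0.1432] jaw 0.245 tilt [-0.0003 -0.0003] F [ 0.   0.1 -0. ] w 0.0232 j7 0.22
dp [-0.0008  0.0622  0.0024] twist 0
[274.87100887 266.74996   ] [275.11678367 276.47287085]
224 206
```

View pics/crop5.png

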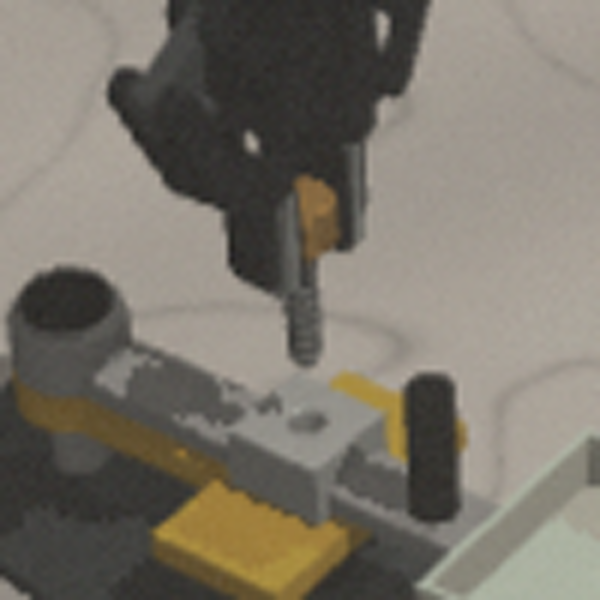

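Tip at ≈(274.6,266.3) right above the hole at ≈(275.7,276.1); lower into the boss.

Emit:
jog_arm([
  {"dp":[-0.001,0.03,0.002],"twist":0},
  {"dp":[0,0.03,0],"twist":0},
  {"dp":[0,0.02,0],"twist":0},
  {"dp":[0,0.015,0],"twist":0},
  {"dp":[0,0.015,0],"twist":0},
  {"dp":[0,0,0],"twist":0},
])

```text
time_s: 13.38
position: [0.5274, 0.053, 0.1096]
eef_rot: [-0.702, 0.702, 0.086, -0.087]
ft_force: [0.3, -1.3, -0.4]
width: 0.023
```

Emit:
jog_arm([
  {"dp":[0,0.015,0],"twist":0},
  {"dp":[0,0.012,0],"twist":0},
  {"dp":[0,0.01,0],"twist":0},
  {"dp":[0,0.008,0],"twist":0},
  {"dp":[0,0,0],"twist":0},
])

```text
time_s: 14.0
position: [0.5274, 0.053, 0.0963]
eef_rot: [-0.702, 0.702, 0.086, -0.087]
ft_force: [0.5, -0.4, -0.6]
width: 0.0229
```

Emit:
jog_arm([
  {"dp":[0,0.008,0],"twist":0},
  {"dp":[0,0.008,0],"twist":0},
  {"dp":[0,0,0],"twist":0},
])

```text
time_s: 14.38
position: [0.5276, 0.0531, 0.0915]
eef_rot: [-0.702, 0.702, 0.087, -0.087]
ft_force: [0.5, 0.1, -0.7]
width: 0.023
```

Emit:
jog_arm([
  {"dp":[0,0.008,0],"twist":0},
  {"dp":[0,0.008,0],"twist":0},
  {"dp":[0,0,0],"twist":0},
])

```text
time_s: 14.75
position: [0.5276, 0.0531, 0.0867]
eef_rot: [-0.702, 0.702, 0.087, -0.087]
ft_force: [1.6, 0.8, -0.8]
width: 0.0228
```

Tip is about 9 mm below the plate top with no force: holes agree. Release, rise, shut the jaws above the head.

Emit:
jog_arm([
  {"dp":[0,0,0],"twist":0},
  {"dp":[0,0,0],"twist":0},
  {"dp":[0,0,0],"twist":0},
  {"dp":[0,0,0],"twist":0},
  {"dp":[0,-0.06,0],"twist":0},
  {"dp":[0,-0.1,0],"twist":0},
  {"dp":[0,-0.02,0],"twist":0},
], jaw=0.3)

```text
time_s: 15.62
position: [0.5291, 0.0531, 0.144]
eef_rot: [0.702, -0.702, -0.088, 0.085]
ft_force: [0.6, 0.8, -0.5]
width: 0.0558
```

Emit:
jog_arm([
  {"dp":[0,0,0],"twist":0},
  {"dp":[0,0,0],"twist":0},
  {"dp":[0,0,0],"twist":0},
  {"dp":[0,0,0],"twist":0},
  {"dp":[0,0,0],"twist":0},
  {"dp":[0,0,0],"twist":0},
  {"dp":[0,0,0],"twist":0},
], jaw=-1)

```text
time_s: 16.5
position: [0.5275, 0.053, 0.1409]
eef_rot: [-0.702, 0.702, 0.087, -0.087]
ft_force: [0.7, -0.2, -0.3]
width: 0.0001
```

Run:
```python
from h import *
go([.5276,.053,.107])
s=cams.get_image("side")[:,:,::-1]
cv2.imwrite("pics/s5.png",s)
cv2.imwrite("pics/crop6.png",cv2.resize(s[206:306,224:324],None,fx=6,fy=6,interpolation=2))
```

```text
t 16.5 pos [0.5275 0.053  0.1409] jaw 0.246 tilt [-0.0001 -0.0001] F [ 0.7 -0.2 -0.3] w 0.0001 j7 0.22
dp [ 2.000e-04  1.129e-01 -1.000e-04] twist 0
```

View pics/crop6.png

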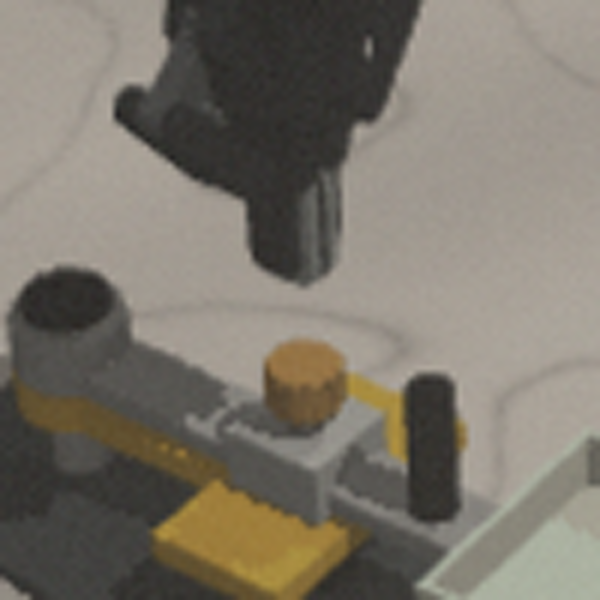

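Screw has dropped, head just above the boss (crop ≈(305,385)), upright. Push down.

Emit:
jog_arm([
  {"dp":[0,0.04,0],"twist":0},
  {"dp":[0,0.04,0],"twist":0},
  {"dp":[0,0.02,0],"twist":0},
  {"dp":[0,0.015,0],"twist":0},
  {"dp":[0,0,0],"twist":0},
])

```text
time_s: 17.18
position: [0.5274, 0.053, 0.1061]
eef_rot: [-0.702, 0.702, 0.086, -0.087]
ft_force: [-0.1, -0.9, -0.9]
width: -0.0002
```

Emit:
jog_arm([
  {"dp":[0,0.006,0],"twist":0},
  {"dp":[0,0.006,0],"twist":0},
  {"dp":[0,0.006,0],"twist":0},
  {"dp":[0,0,0],"twist":0},
])

```text
time_s: 17.68
position: [0.5281, 0.0531, 0.1016]
eef_rot: [0.702, -0.702, -0.087, 0.086]
ft_force: [-0.5, -0.0, 4.6]
width: 0.0003
```

Emit:
jog_arm([
  {"dp":[0,0.005,0],"twist":0},
  {"dp":[0,0.005,0],"twist":0},
  {"dp":[0,0,0],"twist":0},
])

```text
time_s: 18.05
position: [0.528, 0.0531, 0.0985]
eef_rot: [0.702, -0.702, -0.087, 0.086]
ft_force: [-0.5, 0.2, 3.1]
width: 0.0003
```

Emit:
jog_arm([
  {"dp":[0,0.004,0],"twist":0},
  {"dp":[0,0.003,0],"twist":0},
  {"dp":[0,0,0],"twist":0},
])

```text
time_s: 18.42
position: [0.528, 0.0531, 0.0963]
eef_rot: [0.702, -0.702, -0.087, 0.086]
ft_force: [-0.4, -0.9, 5.4]
width: 0.0002
```

Continue in ~0.6 mm steps until the force rises.

Emit:
jog_arm([
  {"dp":[0,0.002,0],"twist":0},
  {"dp":[0,0,0],"twist":0},
  {"dp":[0,0,0],"twist":0},
])

```text
time_s: 18.8
position: [0.528, 0.0531, 0.0961]
eef_rot: [0.702, -0.702, -0.087, 0.086]
ft_force: [-2.4, 0.2, 9.8]
width: 0.0
```

Emit:
jog_arm([
  {"dp":[0,0.002,0],"twist":0},
  {"dp":[0,0,0],"twist":0},
  {"dp":[0,0,0],"twist":0},
])

```text
time_s: 19.18
position: [0.5283, 0.0531, 0.0961]
eef_rot: [0.702, -0.702, -0.087, 0.086]
ft_force: [-4.3, 0.5, 15.6]
width: 0.0001
```

Hard stop at TCP z 0.0961 (expected 0.096). Back off and check.

Emit:
jog_arm([
  {"dp":[0,-0.02,0],"twist":0},
  {"dp":[0,-0.08,0],"twist":0},
  {"dp":[0,-0.12,0],"twist":0},
  {"dp":[0,-0.12,0],"twist":0},
  {"dp":[0,-0.12,0],"twist":0},
  {"dp":[0,0,0],"twist":0},
  {"dp":[0,0,0],"twist":0},
])

```text
time_s: 20.05
position: [0.5271, 0.0532, 0.2319]
eef_rot: [0.702, -0.702, -0.086, 0.087]
ft_force: [-0.4, 0.6, 0.0]
width: -0.0002
```

Run:
```python
from h import *
go([.5276,.053,.107])
s=cams.get_image("side")[:,:,::-1]
cv2.imwrite("pics/s6.png",s)
cv2.imwrite("pics/crop7.png",np.hstack([cv2.resize(s[226:306,234:314],(400,400),interpolation=2),cv2.resize(s[:,120:520],(400,480))[80:]]))
```

```text
t 20.05 pos [0.5271 0.0532 0.2319] jaw 0.246 tilt [-0.0011 -0.0001] F [-0.4  0.6  0. ] w -0.0002 j7 0.18
dp [ 0.0019  0.4165 -0.001 ] twist 0
```

View pics/crop7.png

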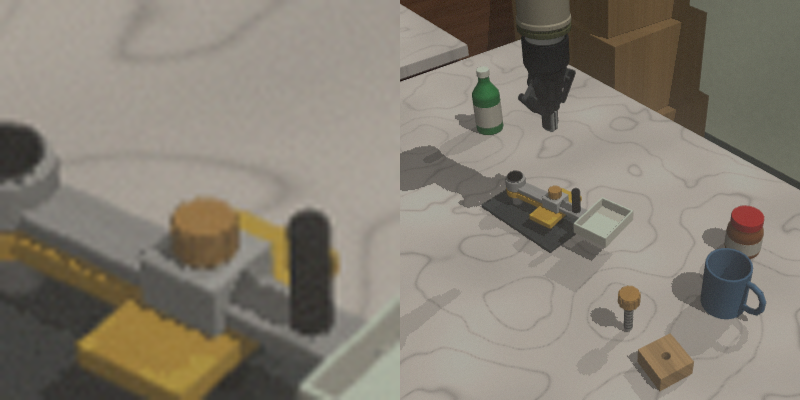

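The head at crop (205,232) sits flush on the boss. The bystanders have not moved, and the robot is clear.

```bash
python3 -c "
from plant import manip
print(manip.close_job())"
```

```text
the job is handed in; nothing more can be done
None
```

The thumbscrew is through both holes with its head fully home on the arm, and the job was handed in at about 20 s. No verdict was reported.

- **Alignment:** I gripped the post and swung the arm in by about 0.55 rad, to the hole angle measured while the plate hole was still in view. I then let go of the post.
- **Insertion:** I took the smaller screw from the stand and lowered it through the boss. The tip went about 9 mm below the plate top with almost no force, so no search by feel was needed. I let go and the screw dropped.
- **Pushing home:** I pressed the head down with the shut jaws at about 3–6 N, until it stopped hard at tool height 0.0961 m. That matches the 0.096 m expected for a fully seated head. The highest force I read was about 16 N.
- **Last checks:** The final side picture shows the head flush on the boss and the mug, bottle, jar and larger screw where they were. The gripper was about 14 cm above the screw, touching nothing, with wrist force near zero. No check failed or disagreed; camera estimates of the holes differed by only 1–2 mm. The one larger gap was in the post's position, where the two views differed by about 6 mm. The grasp itself confirmed where the post was.

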